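Snap the weight valve onto the pressure cooker

TASK

Lift the cooker's weight valve up and off the hook of the cup stand, set it upright over the vent pipe in the middle of the pressure cooker's lid and press it straight down until it clicks fully home on the nut. Do not let up after the click: keep your grip on the valve and keep pushing it firmly down, and finish like that, still holding and pressing it. Leave the teapots, the cup and the tin where they stand.

Things in the scene. Friction and masses are not known exactly. Their poses are not given: they have to be found in the camera images.
- weight: the cooker's weight valve, 120 g: round steel plug 40 mm tall, black jacket 32 mm across from 13 to 34 mm above its underside, bare steel 30 mm across below, 27 mm above, wire loop on top. Hangs upright by the loop, mouth down, on the -x hook of the stand. Origin: centre of the underside; z up along its axis. The bore opens there: mouth 13 mm across in a 4 mm thick lip, wider above, 26 mm deep.
- loop_top (a point): crown of the weight's rigid upright lifting loop of 4 mm wire, 66 mm above the underside, on the axis. The loop is 24 mm wide and lies in the weight's y-z plane; its opening is 16 mm wide, from 40 to 62 mm above the underside.
- stand: steel cup stand, does not move: round foot 130 mm across, 12 mm thick; thin column with a ball on top, 222 mm high; three like hooks of 5 mm wire at one height, pointing to its -x, -y and +y. The weight hangs on the one along its -x (the middle one, roughly towards the robot), the other two are empty. Origin: centre of the foot's underside; z up.
- hook_low (a point): middle of the low level part (16 mm long, along the stand's x) of the hook that carries the weight, on the wire's centre line, 192 mm above the shelf. On the +x side the wire rises 6 mm on its way to the column, on the -x side it rises to the free end. To pass the free end the weight must be lifted more than 8 mm; at 16 mm the plug's top meets the wire.
- hook_tip (a point): free end of that hook, on the wire's centre line: 8 mm higher than hook_low and 23 mm farther out along the stand's -x.
- cooker: aluminium pressure cooker, lid locked on, does not move: 194 mm across, lid crown 150 mm high, long black double handle along its -x to 252 mm from the centre (126 mm high), small round safety plug on the lid 54 mm off the middle. Origin: centre of its underside; z up.
- vent_nut: steel nut 25 mm across at the foot of the vent pipe, in the middle of the lid. Origin: centre of its flat top face, 164 mm above the shelf, 14 mm above the lid crown; z up. The weight is home when its underside lies on this face; once home, a push of some 10 N on it is right.
- pipe_tip (a point): top of the 10 mm vent pipe that stands upright on the nut, 23 mm above the nut's face; its end tapers to 5 mm. Four spring balls bulge from the pipe 8 mm above the nut. The weight's lip meets them when its underside is 12 mm above the nut; passing takes a peak of about 12 N, then the resistance drops away (the click) and the balls pull the weight down onto the nut, where the push rises again.
- teapot_big: glass teapot 125 mm tall, 116 mm across, spout to its +x, handle to its -x, bystander. Origin: centre of its underside.
- teapot_small: glass teapot 103 mm tall, 95 mm across, like the other, bystander. Origin: centre of its underside.
- cup: plastic drinking cup 85 mm tall, 76 mm across the rim, bystander. Origin: centre of its underside.
- tin: steel tin 90 mm across and 139 mm tall with its twist cap closed, bystander. Origin: centre of its underside.
Not all that is in view belongs to the job. Several things have the shape of the stand; the one meant has the colours described above.

How it is judged (in metres and radians):
On the way, in this order (a step that is already met when the one before it is completed fails the run):
1. the weight is held in the fingers, off the hook and clear of the stand (contact force between the fingers and weight above 2 N and contact force between weight and stand below 0.05 N and horizontal distance between weight and hook_low above 0.035 m and height (world z) of weight above 0.11 m), for 0.2 s.
2. the weight has clicked home upright on the nut and is kept pressed down on it for half a second (z of weight in the frame of vent_nut below 0.002 m and horizontal distance between weight and vent_nut below 0.003 m and angle between weight's own z axis and vertical below 0.12 rad and contact force between weight and vent_nut above 4 N and contact force between the fingers and weight above 4 N and distance between the grasp point and weight below 0.075 m), for 0.5 s.
At the end, for the whole second after the job is handed in: The weight sits home on the nut (underside within 2 mm of the nut's face, within 3 mm of centre, upright to 0.12 rad), it is still between the fingers (grasp point within 75 mm of the underside, more than 4 N of contact) and still pushed onto the nut with more than 4 N (all of step 2 and z of weight in the frame of vent_nut above -0.003 m); the arm keeps its last pose, push and grip.
It fails at once if a teapot, the cup or the tin is shifted by more than 3 cm or tipped (distance of any of teapot_big, teapot_small, cup, tin from where it was at the start of the episode above 0.03 m or angle between any of teapot_big, teapot_small, cup, tin's own z axis and vertical above 0.35 rad).
It also fails if it takes over 51 s, if anything falls off the work surface, if the arm or the gripper's body presses on something with over 40 N, if the wrist force passes 120 N, or if a joint passes its speed limit or range.

ROBOT

A 6-joint arm with a two-finger parallel gripper is mounted at the origin on the work surface. World frame = base frame: x ahead of the robot, y to its left, z up, the work surface at z = 0. Lengths are in m, angles in degrees, forces in N, time in s.
With the tool pointing down it reaches from about 0.375 to 0.9 m from the base axis. Payload 3.1 kg.
Tool frame: the origin (TCP) lies midway between the tips of the shut fingers; the grasp point (between the pads) lies 19 mm behind it (env.grasp_offset is the distance from the TCP to the grasp point, in m); z points along the fingers, y is the line along which they close (so a half turn about z gives the same grasp; the last joint's range is limited). The gripper opens to 85 mm and grips with 20 to 120 N. Pads are 22 mm wide; open, the fingers measure 114 mm over their backs; the gripper's body (76 mm by 85 mm) begins 54 mm behind the grasp point. The pads swing forward as they close: fully open they stand 13 mm farther back than shut.
Start: joints at [59.96, 30.224, 82.088, -0, 67.689, -10.227], TCP at [0.212, 0.588, 0.231] pointing down, gripper open.
Joint ranges: [-176.69, 176.69], [-43.24, 126.21], [12.49, 139.97], [-82, 262], [0, 151.66], [-163.58, 163.58]. Speed limits (degrees/s): [159.86, 159.86, 180, 180, 180, 180].

INTERFACE

Orientations are given as [roll, pitch, yaw] about the fixed x, y, z axes, in that order (R = Rz(yaw) Ry(pitch) Rx(roll)).
In Python, from bench import env gives the robot as it stands.
- The arm moves only by the shell command python3 -m creep 'ROWS' [OPENING] [FORCE]. ROWS is a JSON object of lists of equal length, an entry for each row: "translation": the shift along the world's x, y, z each as a share of 4 cm, from -1 to 1, a list of three; "twist": the turn about the world's z as a share of 8 degrees, from -1 to 1. In form: {"translation": [[tx, ty, tz], ...], "twist": [twist, ...]}. A call has 1 to 10 rows; each row shifts and turns the commanded pose from where the row before left it; what a row does not reach is not made up. A row lasts 1/10 s, in which the tool goes at most 50 mm and 8.59 degrees, less where a joint would pass 70% of its speed; a pose out of reach is approached as far as the arm can. A call with a number of a shift or a turn outside -1 to 1 is refused whole. A call with a gripper value outside its range is refused whole. OPENING is the opening, from -1 (shut) to 1 (fully open), set as the call begins (- or left out, the last holds). The fingers move at their own pace and stop on an object; FORCE is the grip in N (left out, the last holds). Time passes only in rows, so rows that do not move let the fingers close. It gives the time, the measured TCP pose, the force, the opening and the grip force at its end, in the units of the state.
- env.get_obs(): the state, without advancing time (a new reading comes with each control period).
- env.grab_frame(name): name is "scene" or "side" or "wrist"; returns (picture, depth): 480x640x3 uint8, blue, green, red; 480x640 float32, m along the optical axis (not along the pixel's ray), 0 where there is no reading.
- env.calibration(name): a dict with "fovy" (degrees; the focal length in pixels is half the picture's height over the tangent of half this angle, whatever the lens; pixels are square), "cx", "cy" (the principal point, pixels), "R" (3x3) and "t" (3): a world point X has camera coordinates R X + t; the wrist camera has in their place "mount" (4x4, takes a point from camera to tool coordinates, whose origin is the TCP and whose axes are the flange's). Camera axes: x right, y down, z forward; pixel columns grow to the right and rows downward; lengths in m; the calibration is good to about 2 mm. A picture is of the moment at which its call begins: read the wrist's pose just before it. calibration takes no time and is no camera call.
- env.hand_in(): hands the job in; it is judged then, once.
The state is a dict: "time": time; "joint_positions": joint angles; "joint_velocities": joint speeds; "joint_torque": joint torques, N m; "position": TCP position; "tcp_rot": TCP orientation; "wrist_force": force on the tool from outside, world axes, zero at the start; "ft_torque": the same for the moment, N m; "opening": finger opening in m; "grasp_force": force on a finger pad.
Only numpy, scipy, OpenCV 4.12 (cv2) and the standard library are available. Lean on these libraries where they do the work, as an engineer would, in place of code of your own. Each camera call takes 0.05 s, during which the arm holds its last target. There are 200 camera calls.

## Working session

There is one attempt and no reset: what is moved stays moved. The work goes in short steps, Python scripts to look and compute and a shell command to move; the robot and the scene stay as the last step left them, time stands still between calls to the robot, and variables do not carry over. Pictures are saved under pics/ and viewed, at most 10 in all, crops included, and the job is handed in when it is done.

```bash
ls; mkdir -p pics; cat > h.py <<'E'
import numpy as np, cv2
from bench import env
from scipy.spatial.transform import Rotation as Ro
def cam(name):
    c=env.calibration(name); f=240/np.tan(np.radians(c["fovy"])/2)
    if "mount" in c:
        o=env.get_obs(); T=np.eye(4); T[:3,:3]=Ro.from_euler('xyz',o["tcp_rot"],degrees=True).as_matrix(); T[:3,3]=o["position"]
        M=T@np.array(c["mount"]); R=M[:3,:3].T; t=-R@M[:3,3]
    else: R,t=np.array(c["R"]),np.array(c["t"])
    return f,c["cx"],c["cy"],R,t
def grab(name):
    C=cam(name); p,d=env.grab_frame(name); return p,d,C
def pt(C,u,v,d):
    f,cx,cy,R,t=C; return R.T@(np.array([(u-cx)/f*d,(v-cy)/f*d,d])-t)
def ray(C,u,v):
    f,cx,cy,R,t=C; r=R.T@np.array([(u-cx)/f,(v-cy)/f,1]); return -R.T@t, r/np.linalg.norm(r)
def plane(C,u,v,z):
    o,r=ray(C,u,v); return o+r*(z-o[2])/r[2]
def proj(C,X):
    f,cx,cy,R,t=C; x=R@np.array(X)+t; return [cx+f*x[0]/x[2],cy+f*x[1]/x[2]]
def tri(A,B):
    (o,r),(p,s)=ray(*A),ray(*B); k=np.linalg.lstsq(np.c_[r,-s],p-o,rcond=None)[0]
    a,b=o+k[0]*r,p+k[1]*s; return (a+b)/2,np.linalg.norm(a-b)
E
python3 - <<'E'
from h import *
np.set_printoptions(precision=4,suppress=True)
for n in("scene","side"):
    p,d,C=grab(n); cv2.imwrite(f"pics/{n}0.png",p); np.savez(f"{n}0.npz",p=p,d=d); print(n,C)
print(env.get_obs())
E
```

```text
pics
scene (np.float64(471.2993508484202), 317.75794940654396, 238.85800644077065, array([[ 0.8006,  0.599 ,  0.0146],
       [ 0.4334, -0.5621, -0.7044],
       [-0.4137,  0.5703, -0.7097]]), array([-0.5117, -0.1902,  1.5378]))
side (np.float64(569.8213006226875), 318.9237373005567, 242.88498302557892, array([[ 0.7386, -0.6741, -0.0103],
       [-0.4506, -0.4823, -0.7512],
       [ 0.5014,  0.5595, -0.6599]]), array([-0.4717,  0.4213,  1.0846]))
{'time': 0.1, 'joint_positions': array([ 59.9581,  30.2746,  82.1493,  -0.0019,  67.6911, -10.2255]), 'joint_velocities': array([-0.0492,  0.0487, -0.1256, -0.0292,  0.0504, -0.0132]), 'joint_torque': array([ -0.0005, -44.3303, -17.8587,  -0.0003,   0.0038,   0.    ]), 'position': array([0.2115, 0.5874, 0.2304]), 'tcp_rot': array([-179.8866,   -0.0187,  160.1843]), 'wrist_force': array([-0.202 , -0.7897,  0.3385]), 'ft_torque': array([-0.0042, -0.0288, -0.0174]), 'grasp_force': 0.0, 'opening': 0.08556363242933383}
```

View pics/scene0.png

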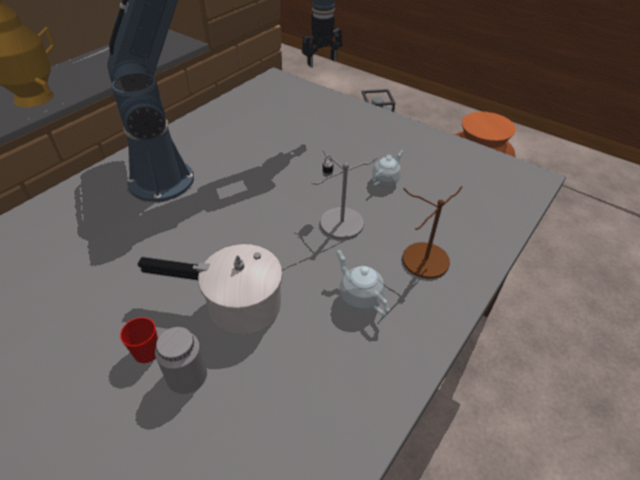

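View pics/side0.png

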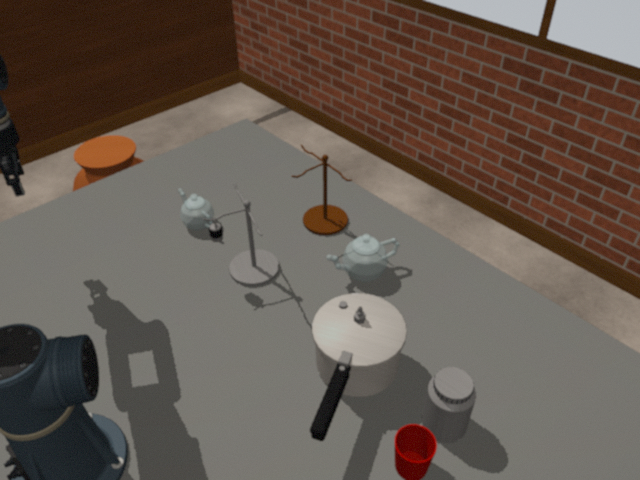

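The steel stand's foot is at scene (342,222) / side (254,267), and the weight with its black jacket is at scene (328,168) / side (216,229). The candidates for the stand are the steel one and the copper-brown one (scene (427,260), side (325,220)), which carries no weight. I choose the steel one. The cooker's vent pipe is at scene (238,262) / side (360,314), and its safety plug at scene (257,255) / side (342,305).

```bash
python3 - <<'E'
from h import *
np.set_printoptions(precision=4,suppress=True)
S=np.load("scene0.npz");D=np.load("side0.npz");C1,C2=cam("scene"),cam("side")
def blob(p,x0,y0,x1,y1,th=45):
    m=(p[y0:y1,x0:x1].max(2)<th).astype(np.uint8); n,l,s,c=cv2.connectedComponentsWithStats(m); i=1+s[1:,4].argmax(); print(s[i],c[i]+[x0,y0]); return c[i]+[x0,y0]
a=blob(S['p'],315,155,342,180);b=blob(D['p'],205,218,230,242)
print("jacket",tri((C1,*a),(C2,*b)))
print("jacket depth",[pt(C1,*a,S['d'][int(a[1]),int(a[0])]),pt(C2,*b,D['d'][int(b[1]),int(b[0])])])
print("pipe tip",tri((C1,237.5,255),(C2,360,306)))
print("foot",plane(C1,342,222,.012),plane(C2,254,267,.012))
print("ball",tri((C1,345.5,165.5),(C2,248,205)))
# lid from depth: points with z>.12 near cooker
for d,C,(x0,y0,x1,y1) in((S['d'],C1,(190,235,290,330)),(D['d'],C2,(300,285,415,400))):
    P=np.array([pt(C,u,v,d[v,u]) for v in range(y0,y1) for u in range(x0,x1) if d[v,u]>0])
    Q=P[(P[:,2]>.125)&(P[:,2]<.156)]; (c,r)=cv2.minEnclosingCircle(Q[:,:2].astype(np.float32)); print("lid",len(Q),c,r,Q.mean(0))
    Q=P[P[:,2]>.163]; print("pipe",len(Q),Q.mean(0) if len(Q) else 0,Q[:,2].max() if len(Q) else 0)
big=lambda p,x,y,w,h,k:cv2.resize(p[y:y+h,x:x+w],None,fx=k,fy=k,interpolation=cv2.INTER_CUBIC)
A=np.vstack([np.hstack([big(S['p'],300,140,60,50,6),big(D['p'],195,185,60,50,6)]),np.hstack([big(S['p'],215,240,60,50,6),big(D['p'],330,290,60,50,6)])])
cv2.imwrite("pics/crop.png",A)
E
```

```text
[ 8 11 10  8 55] [327.2545 169.7273]
[ 4 10 13 11 86] [215.7209 233.6512]
jacket (array([0.506 , 0.2193, 0.1466]), np.float64(0.0011644868038681046))
jacket depth [array([0.5155, 0.206 , 0.1595]), array([0.4987, 0.2056, 0.1587])]
pipe tip (array([ 0.564 , -0.2047,  0.1882]), np.float64(0.001544372700709349))
foot [0.5875 0.1883 0.012 ] [0.5799 0.184  0.012 ]
ball (array([0.5848, 0.188 , 0.2122]), np.float64(0.00676931234412875))
lid 4062 (0.5492284297943115, -0.20864467322826385) 0.11116378009319305 [ 0.5721 -0.2166  0.1378]
pipe 69 [ 0.5649 -0.2068  0.1732] 0.19180643613530743
lid 5335 (0.5224421620368958, -0.2231431007385254) 0.1407742202281952 [ 0.5472 -0.2176  0.1368]
pipe 84 [ 0.5606 -0.2065  0.1729] 0.1882829520415831
```

View pics/crop.png

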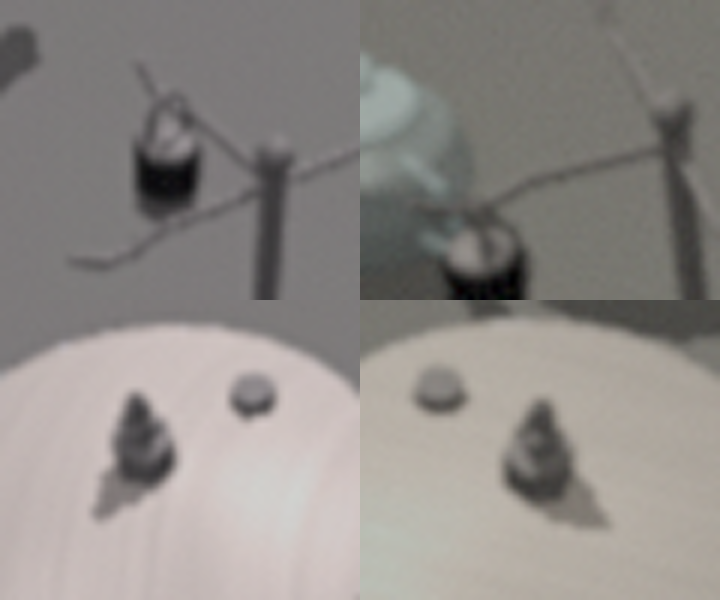

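The crop confirms that the weight (black jacket, loop over the hook wire) hangs on the steel stand's middle hook. The vent pipe is in the middle of the lid and the safety plug is beside it.

```bash
python3 - <<'E'
from h import *
np.set_printoptions(precision=4,suppress=True)
c=env.calibration("wrist");print(c, env.grasp_offset)
C1,C2=cam("scene"),cam("side")
print("small pot lid knob",tri((C1,389,157),(C2,196,195)),"big",tri((C1,365,268),(C2,367,236)))
# crop px: crop/6 + origin
s=lambda x,y:(C1,300+x/6,140+y/6); d=lambda x,y:(C2,195+(x-360)/6,185+y/6)
print("loop top",tri(s(175,95),d(488,208)),"hook tip",tri(s(138,66),d(420,208)),"ball",tri(s(275,145),d(672,105)))
E
```

```text
{'fovy': 65.51616205877102, 'cx': 312.4270162781999, 'cy': 236.03792437569857, 'mount': array([[ 0.0007, -0.9643, -0.2647,  0.067 ],
       [ 1.    ,  0.0004,  0.0011, -0.0004],
       [-0.0009, -0.2647,  0.9643, -0.1426],
       [ 0.    ,  0.    ,  0.    ,  1.    ]])} 0.0187
small pot lid knob (array([0.5861, 0.4397, 0.1021]), np.float64(0.0015687109253108868)) big (array([ 0.7854, -0.0133,  0.123 ]), np.float64(0.004433233582977693))
loop top (array([0.5107, 0.2164, 0.1936]), np.float64(0.009601778179023062)) hook tip (array([0.4863, 0.2229, 0.1994]), np.float64(0.0028791508807067996)) ball (array([0.5848, 0.1902, 0.2168]), np.float64(0.004014790710217533))
```

```bash
python3 -m creep '{"translation":[[0.3,-0.6,0.7],[0.9,-1,0.3],[0.9,-1,0],[0.9,-1,0],[0.9,-1,0],[0.9,-1,0],[0.3,-0.6,0]],"twist":[0,0,0,0,0,0,0]}' 1
```

```text
time: 0.8
position: [0.405, 0.3525, 0.27]
tcp_rot: [-180.0, 0.1, 160.0]
wrist_force: [1.3, -0.4, 0.1]
opening: 0.0856
grasp_force: 0.0
```

```bash
python3 -m creep '{"translation":[[0.6,-0.8,0.2],[0.6,-0.8,0.2],[0.6,-0.8,0.1],[0.3,-0.5,0],[0,0,0],[0,0,0]],"twist":[0,0,0,0,0,0]}'
python3 - <<'E'
from h import *
p,d,C=grab("wrist"); cv2.imwrite("pics/w1.png",p); np.savez("w1.npz",p=p,d=d); print(env.get_obs()['position'],proj(C,[.508,.217,.1985]),proj(C,[.585,.189,.2]))
E
```

```text
time: 1.4
position: [0.4858, 0.2388, 0.2897]
tcp_rot: [-180.0, -0.1, 160.1]
wrist_force: [0.2, -0.5, 1.1]
opening: 0.0854
grasp_force: 0.0
[0.48541725 0.23942215 0.28972839] [np.float64(293.3148003067858), np.float64(280.9131466957232)] [np.float64(294.491205318403), np.float64(386.9910972830015)]
```

View pics/w1.png

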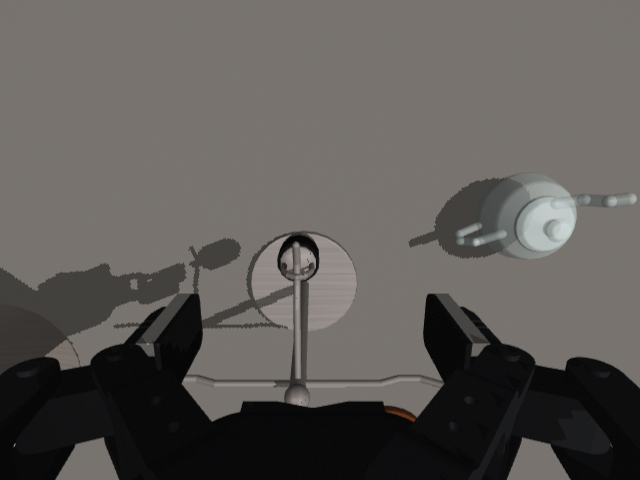

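The wrist picture shows the weight at (298,258) with its loop across the hook wire. The wire runs almost straight down the image from its tip (297,243) to the ball (297,396), so the yaw is already nearly aligned.

```bash
python3 - <<'E'
from h import *
np.set_printoptions(precision=4,suppress=True)
W=np.load("w1.npz");d=W['d'];p=W['p']; C=cam("wrist")
P=np.array([pt(C,u,v,d[v,u]) for v in range(225,410) for u in range(180,440) if d[v,u]>0]); uv=np.array([(u,v) for v in range(225,410) for u in range(180,440) if d[v,u]>0])
n=np.array([np.cos(np.radians(160)),np.sin(np.radians(160))])
def show(k,m):
    print(k,m.sum(),P[m].mean(0),P[m][:,2].min(),P[m][:,2].max(), uv[m].min(0),uv[m].max(0))
near=np.hypot(P[:,0]-.508,P[:,1]-.217)<.03
show("plug top",near&(P[:,2]>.160)&(P[:,2]<.178)&(uv[:,1]<285))
show("wire/loop",near&(P[:,2]>.183)&(uv[:,1]<300))
w=(P[:,2]>.183)&(abs(uv[:,0]-297)<5)&(uv[:,1]<380)
l=P[w]; f=np.polyfit(l[:,0],l[:,1],1); print("hook dir deg",np.degrees(np.arctan(f[0]))+180, "range",l[np.argmin(l[:,0])],l[np.argmax(l[:,0])])
for v in range(240,400,6):
    s=w&(uv[:,1]==v)
    if s.any(): print(v,uv[s][:,0].mean(),P[s].mean(0))
show("ball",(P[:,2]>.212))
A=(P[:,2]>.18)&(uv[:,1]>370)&(abs(uv[:,0]-297)>30); f=np.polyfit(P[A][:,0],P[A][:,1],1); print("side hooks",A.sum(),np.degrees(np.arctan(f[0])),P[A].mean(0))
# loop: points off the wire
L=near&(P[:,2]>.176)&(abs(uv[:,0]-297)>6)&(uv[:,1]<300); show("loop legs",L)
cv2.imwrite("pics/c2.png",cv2.resize(p[225:305,245:350],None,fx=7,fy=7,interpolation=cv2.INTER_CUBIC))
E
```

```text
plug top 893 [0.5025 0.2225 0.1699] 0.1601968748430778 0.17777604793365523 [278 240] [318 281]
wire/loop 609 [0.5035 0.2213 0.1954] 0.18302567209367354 0.20333228517629254 [280 242] [313 299]
hook dir deg 160.09138617950745 range [0.4818 0.2286 0.2012] [0.5803 0.1962 0.1937]
246 296.0 [0.4843 0.2284 0.2021]
252 296.0 [0.4888 0.2266 0.1999]
258 296.0 [0.4935 0.2248 0.1971]
264 296.7142857142857 [0.4986 0.2233 0.1941]
270 296.5 [0.5027 0.2216 0.1938]
276 297.0 [0.5055 0.221  0.1975]
282 296.5 [0.5109 0.2185 0.1936]
288 297.0 [0.5147 0.2175 0.195 ]
294 296.5 [0.5183 0.2158 0.1961]
300 296.5 [0.5219 0.2146 0.1976]
306 296.5 [0.5256 0.2132 0.1985]
312 296.5 [0.5293 0.2119 0.1998]
318 297.0 [0.5334 0.2107 0.2003]
324 297.0 [0.5378 0.2091 0.2   ]
330 297.0 [0.5423 0.2074 0.1997]
336 297.0 [0.5466 0.2058 0.1997]
342 297.0 [0.551  0.2042 0.1998]
348 297.0 [0.5553 0.2026 0.2001]
354 297.5 [0.5599 0.2013 0.2001]
360 297.0 [0.5643 0.1992 0.2001]
366 297.5 [0.5703 0.1974 0.1981]
372 297.0 [0.5748 0.1952 0.1981]
378 297.0 [0.5785 0.1939 0.1996]
ball 4361 [0.4887 0.2306 0.3214] 0.21206472108005103 0.37413986608504096 [180 294] [439 409]
side hooks 2569 -3.7021396817293626 [0.5367 0.2208 0.2722]
loop legs 172 [0.5054 0.2205 0.1889] 0.17630075176648047 0.19711552685500164 [280 264] [313 278]
```

View pics/c2.png

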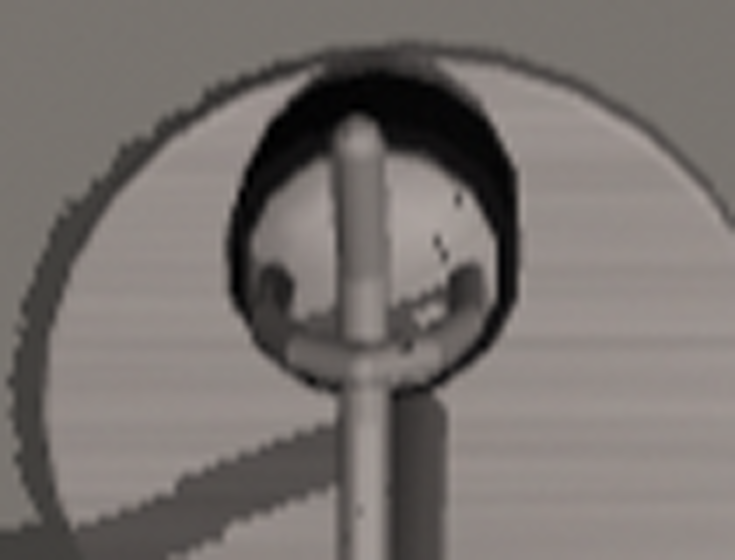

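```bash
python3 -m creep '{"translation":[[0.25,-0.23,0],[0.24,-0.23,0],[0,0,-0.6],[0,0,-0.6],[0,0,-0.6],[0,0,-0.6],[0,0,-0.6],[0,0,-0.2],[0,0,0],[0,0,0]],"twist":[0,0,0,0,0,0,0,0,0,0]}'
python3 - <<'E'
from h import *
np.set_printoptions(precision=4,suppress=True)
o=env.get_obs();print(o['position'],o['tcp_rot'])
p,d,C=grab("wrist"); cv2.imwrite("pics/w2.png",p)
print(proj(C,[.5053,.2208,.1985]),proj(C,[.5053,.2208,.132]))
E
```

```text
time: 2.45
position: [0.5068, 0.2208, 0.1629]
tcp_rot: [180.0, 0.1, 160.2]
wrist_force: [0.2, 0.0, 0.3]
opening: 0.0854
grasp_force: 0.0
[0.5068 0.2208 0.1629] [179.9539   0.0809 160.1957]
[np.float64(311.7222081528224), np.float64(344.14157277876745)] [np.float64(311.7330727951454), np.float64(270.9028736093994)]
```

View pics/w2.png

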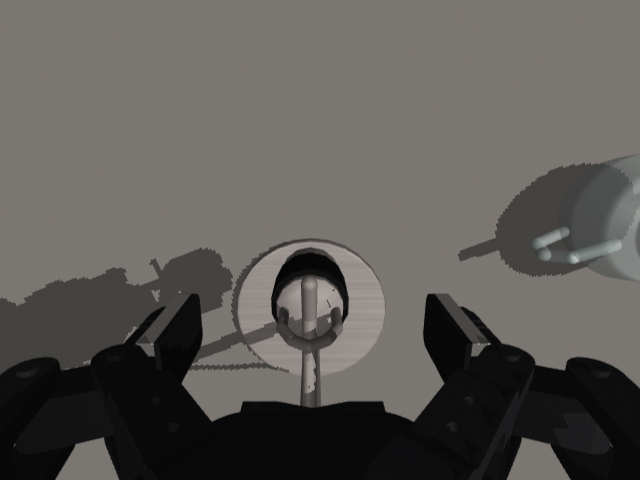

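The loop crown is at (310,345) as predicted, centred between the pads. Next I go down and close.

```bash
python3 -m creep '{"translation":[[-0.03,0,-0.35],[0,0,-0.33],[0,0,0],[0,0,0]],"twist":[0,0,0,0]}' 1 && python3 -m creep '{"translation":[[0,0,0],[0,0,0],[0,0,0],[0,0,0],[0,0,0],[0,0,0],[0,0,0],[0,0,0]],"twist":[0,0,0,0,0,0,0,0]}' -1 60
```

```text
time: 2.9
position: [0.5053, 0.2208, 0.136]
tcp_rot: [180.0, 0.1, 160.2]
wrist_force: [0.8, 0.5, -0.1]
opening: 0.0853
grasp_force: 0.0
time: 3.7
position: [0.5049, 0.2207, 0.1353]
tcp_rot: [180.0, 0.0, 160.2]
wrist_force: [-0.6, -0.1, 4.4]
opening: 0.0309
grasp_force: 59.3
```

```bash
python3 -m creep '{"translation":[[0,0,0.1],[0,0,0.1],[0,0,0.1],[0,0,0],[0,0,0],[0,0,0]],"twist":[0,0,0,0,0,0]}'
```

```text
time: 4.3
position: [0.5045, 0.2206, 0.1469]
tcp_rot: [-180.0, -0.0, 160.2]
wrist_force: [-0.1, 0.7, -1.4]
opening: 0.0311
grasp_force: 59.3
```

```bash
python3 -m creep '{"translation":[[-0.24,0.085,0],[-0.24,0.085,0],[-0.24,0.085,0],[-0.24,0.085,0],[-0.47,0.17,0],[-0.47,0.17,0],[0,0,0],[0,0,0],[0,0,0],[0,0,0]],"twist":[0,0,0,0,0,0,0,0,0,0]}'
python3 - <<'E'
from h import *
p,d,C=grab("wrist"); cv2.imwrite("pics/w3.png",p); print(env.get_obs()['position'],env.get_obs()['tcp_rot']); np.savez("w3.npz",p=p,d=d)
E
```

```text
time: 5.3
position: [0.4298, 0.2478, 0.1471]
tcp_rot: [180.0, 0.1, 160.2]
wrist_force: [0.8, 0.1, -1.4]
opening: 0.0309
grasp_force: 59.3
[0.42962505 0.2477307  0.14704611] [1.79971586e+02 4.64354825e-02 1.60149369e+02]
```

View pics/w3.png

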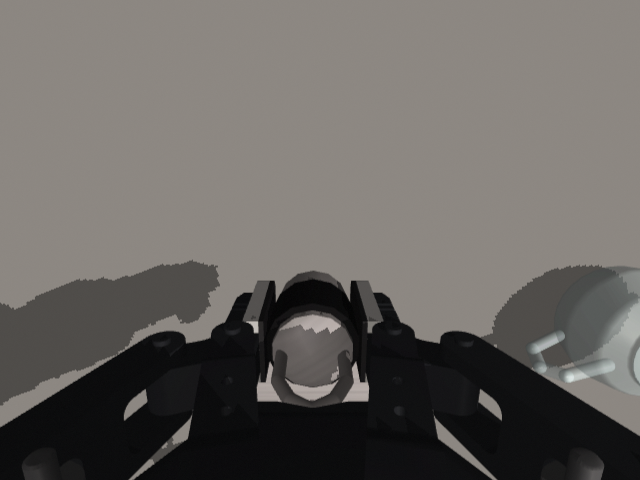

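```bash
python3 - <<'E'
from h import *
np.set_printoptions(precision=4,suppress=True)
o=env.get_obs();C=cam("wrist");R=Ro.from_euler('xyz',o["tcp_rot"],degrees=True).as_matrix();P=np.array(o['position']);Z=P[2]
for n,u,v,h in(("crown",313,397,.062),("steel top",312,350,.036),):
    print(n,R.T@(plane(C,u,v,Z+h)-P))
d=np.load("w3.npz")['d']
q=np.array([R.T@(pt(C,u,v,d[v,u])-P) for v in range(280,410) for u in range(265,360) if d[v,u]>0])
for a in np.arange(-.07,0,.004):
    m=(q[:,2]>=a)&(q[:,2]<a+.004)&(abs(q[:,1])<.014)
    if m.any(): print(round(a,3),m.sum(),q[m].mean(0),q[m].min(0)[:2],q[m].max(0)[:2])
E
python3 -m creep '{"translation":[[0,-0.3,0.6],[0,-0.8,0.6],[0,-1,0.6],[0.3,-1,0.5],[0.5,-1,0],[0.5,-1,0],[0.5,-1,0],[0.5,-1,0],[0.5,-1,0],[0.5,-1,0]],"twist":[0,0,0,0,0,0,0,0,0,0]}'
```

```text
crown [ 0.0024 -0.0001 -0.062 ]
steel top [-0.0005 -0.0004 -0.036 ]
-0.066 19 [ 0.0001 -0.0004 -0.0623] [-0.0006 -0.0019] [0.0009 0.0012]
-0.062 457 [-0.0005 -0.0005 -0.0598] [-0.0023 -0.0087] [0.0008 0.0077]
-0.058 364 [-0.0007  0.     -0.056 ] [-0.0031 -0.0103] [0.0012 0.0096]
-0.054 297 [-0.0008 -0.0007 -0.052 ] [-0.0034 -0.0121] [0.0007 0.0114]
-0.05 219 [-0.0005 -0.0007 -0.0481] [-0.0025 -0.0124] [0.0006 0.0114]
-0.046 212 [-0.0006 -0.     -0.044 ] [-0.0024 -0.0123] [0.0006 0.0115]
-0.042 833 [-0.001  -0.0002 -0.0387] [-0.0107 -0.0122] [0.0093 0.0118]
-0.038 3449 [ 0.0005 -0.0004 -0.0366] [-0.0154 -0.0136] [0.012  0.0128]
-0.034 1326 [ 0.0072  0.0005 -0.0318] [-0.0187 -0.014 ] [0.0142 0.014 ]
-0.03 387 [ 0.0114 -0.0002 -0.0281] [ 0.0042 -0.0139] [0.0143 0.014 ]
-0.026 353 [ 0.0113  0.0003 -0.0241] [ 0.0043 -0.0139] [0.0143 0.0139]
-0.022 340 [ 0.0114  0.     -0.0201] [ 0.0045 -0.014 ] [0.0141 0.0139]
-0.018 289 [ 0.0114  0.     -0.016 ] [ 0.0048 -0.0138] [0.0142 0.0138]
-0.014 234 [ 0.0114 -0.0001 -0.0124] [ 0.0049 -0.0139] [0.014  0.0138]
-0.01 61 [ 0.011  -0.0001 -0.0073] [ 0.0073 -0.0108] [0.0132 0.0114]
-0.006 80 [ 0.0089 -0.0005 -0.0043] [ 0.0049 -0.0126] [0.0116 0.0122]
-0.002 52 [ 0.0078  0.0017 -0.0003] [ 0.0037 -0.0129] [0.0099 0.0129]
time: 6.35
position: [0.5613, -0.1185, 0.2388]
tcp_rot: [180.0, 0.0, 160.1]
wrist_force: [1.0, 0.1, -1.3]
opening: 0.0309
grasp_force: 59.7
```

```bash
python3 -m creep '{"translation":[[0.5,-1,0],[0.5,-1,0],[0.4,-0.5,0],[0.3,-0.2,0],[0.2,-0.1,0],[0,0,0],[0,0,0]],"twist":[0,0,0,0,0,0,0]}'
python3 - <<'E'
from h import *
p,d,C=grab("wrist"); cv2.imwrite("pics/w4.png",p); np.savez("w4.npz",p=p,d=d,o=env.get_obs()['position'],R=C[3],t=C[4]); print(env.get_obs()['position'],env.get_obs()['tcp_rot'],proj(C,[.564,-.205,.187]))
E
```

```text
time: 7.05
position: [0.6361, -0.2274, 0.2386]
tcp_rot: [180.0, -0.1, 160.2]
wrist_force: [-0.9, 0.2, -1.8]
opening: 0.031
grasp_force: 59.7
[ 0.63593279 -0.22716455  0.2387803 ] [ 1.79981938e+02 -8.52257717e-02  1.60225095e+02] [np.float64(306.1192209414838), np.float64(116.33135695352031)]
```

View pics/w4.png

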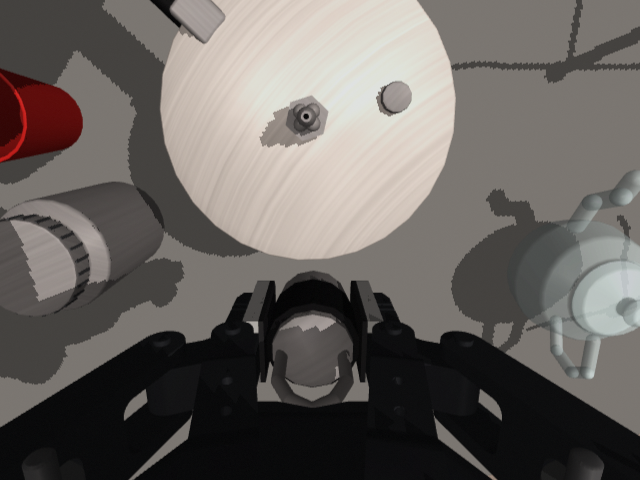

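The wrist picture shows the vent-pipe tip at (306,117), within a pixel of the prediction. The weight is still upright in the fingers, and the lid's safety plug is at (397,97).

```bash
cat > pipe.py <<'E'
from h import *
np.set_printoptions(precision=4,suppress=True)
def pipe(p,d,C,guess=(.564,-.205)):
    u0,v0=map(int,proj(C,[*guess,.175])); w=45
    uv=[(u,v) for v in range(max(0,v0-w),v0+w) for u in range(u0-w,u0+w) if d[v,u]>0]; P=np.array([pt(C,u,v,d[v,u]) for u,v in uv]); uv=np.array(uv)
    m=np.hypot(P[:,0]-guess[0],P[:,1]-guess[1])<.025
    for a,b in((.158,.167),(.168,.176),(.178,.184),(.184,.192)):
        s=m&(P[:,2]>a)&(P[:,2]<b)
        if s.any(): print(a,b,s.sum(),P[s].mean(0),(P[s].min(0)+P[s].max(0))/2,P[s].max(0)[2],uv[s].mean(0))
    s=m&(P[:,2]>.184); return uv[s].mean(0)
E
python3 - <<'E'
from pipe import *
W=np.load("w4.npz");f,cx,cy,_,_=cam("wrist");C=(f,cx,cy,W['R'],W['t'])
pipe(W['p'],W['d'],C); print(proj(C,[.564,-.205,.187]),proj(C,[.564,-.205,.164]))
E
python3 -m creep '{"translation":[[-0.3,-0.3,0],[-0.2,-0.3,0],[-0.1,-0.2,0],[0,0,0],[0,0,0],[0,0,0]],"twist":[0,0,0,0,0,0]}'
python3 - <<'E'
from pipe import *
W=np.load("w4.npz");f,cx,cy,_,_=cam("wrist");C4=(f,cx,cy,W['R'],W['t'])
p,d,C=grab("wrist"); print(env.get_obs()['position']); t=pipe(p,d,C); t4=pipe(W['p'],W['d'],C4); print(t,t4,tri((C4,*t4),(C,*t)))
u,v=map(int,t);u4,v4=map(int,t4)
big=lambda p,u,v:cv2.resize(p[v-30:v+30,u-30:u+30],None,fx=6,fy=6,interpolation=cv2.INTER_CUBIC)
print(u,v,u4,v4);cv2.imwrite("pics/c5.png",np.hstack([big(W['p'],u4,v4),big(p,u,v)]))
E
```

```text
0.158 0.167 710 [ 0.5643 -0.2051  0.1641] [ 0.564  -0.2051  0.1644] 0.1669557818925416 [306.7761 118.6225]
0.168 0.176 287 [ 0.5643 -0.2053  0.1746] [ 0.564  -0.2052  0.1739] 0.17599556931207752 [306.0662 118.1812]
0.178 0.184 61 [ 0.564  -0.2048  0.1832] [ 0.5639 -0.2052  0.1822] 0.183943395301751 [306.541  116.4754]
0.184 0.192 245 [ 0.5641 -0.2052  0.1861] [ 0.5641 -0.2052  0.1861] 0.18822864382054585 [305.8898 116.7837]
[np.float64(306.1192209414838), np.float64(116.33135695352031)] [np.float64(306.742147322211), np.float64(118.2538197329814)]
time: 7.7
position: [0.6128, -0.26, 0.239]
tcp_rot: [180.0, 0.0, 160.2]
wrist_force: [-0.3, -0.2, -1.9]
opening: 0.0309
grasp_force: 59.7
[ 0.6128 -0.2599  0.239 ]
0.158 0.167 723 [ 0.5631 -0.2068  0.1639] [ 0.564  -0.2052  0.1622] 0.1662879517094466 [371.621  137.6501]
0.168 0.176 249 [ 0.5631 -0.2066  0.1746] [ 0.5639 -0.2054  0.174 ] 0.17598927276647086 [375.0482 137.8514]
0.178 0.184 83 [ 0.5633 -0.207   0.1825] [ 0.5638 -0.2053  0.1812] 0.18398841987733108 [376.8554 138.7108]
0.184 0.192 236 [ 0.5638 -0.2054  0.1861] [ 0.5642 -0.2054  0.1865] 0.18892793131958885 [381.4237 138.6949]
0.158 0.167 710 [ 0.5643 -0.2051  0.1641] [ 0.564  -0.2051  0.1644] 0.1669557818925416 [306.7761 118.6225]
0.168 0.176 287 [ 0.5643 -0.2053  0.1746] [ 0.564  -0.2052  0.1739] 0.17599556931207752 [306.0662 118.1812]
0.178 0.184 61 [ 0.564  -0.2048  0.1832] [ 0.5639 -0.2052  0.1822] 0.183943395301751 [306.541  116.4754]
0.184 0.192 245 [ 0.5641 -0.2052  0.1861] [ 0.5641 -0.2052  0.1861] 0.18822864382054585 [305.8898 116.7837]
[381.4237 138.6949] [305.8898 116.7837] (array([ 0.564 , -0.2051,  0.1846]), np.float64(0.00013621555431262488))
381 138 305 116
```

View pics/c5.png

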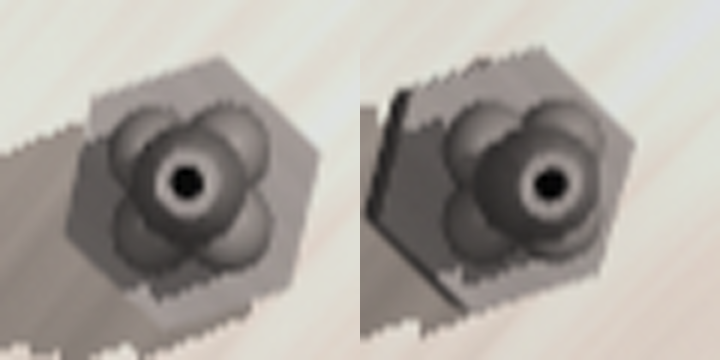

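The crop shows the pipe's mouth at the middle of both views, and triangulation gives (0.564, -0.205). Next I move over it.

```bash
python3 -m creep '{"translation":[[-0.3,0.35,0],[-0.4,0.4,0],[-0.35,0.4,0],[-0.2,0.23,0],[0,0,-0.5],[0,0,-0.5],[0,0,0],[0,0,0],[0,0,0],[0,0,0]],"twist":[0,0,0,0,0,0,0,0,0,0]}'
python3 - <<'E'
from bench import env
o=env.get_obs();print(o['position'],o['tcp_rot'],o['wrist_force'])
E
```

```text
time: 8.75
position: [0.5635, -0.2055, 0.2001]
tcp_rot: [-180.0, 0.1, 160.2]
wrist_force: [0.3, -1.3, -1.1]
opening: 0.031
grasp_force: 59.7
[ 0.56345148 -0.20545634  0.20011436] [-1.79973454e+02  1.35120535e-01  1.60185584e+02] [ 0.34484556 -1.25409127 -1.06100772]
```

```bash
python3 -m creep '{"translation":[[-0.02,0.02,0],[0,0,-0.1],[0,0,-0.1],[0,0,-0.1],[0,0,-0.1],[0,0,-0.05],[0,0,0],[0,0,0]],"twist":[0,0,0,0,0,0,0,0]}'; python3 -c "
from bench import env
o=env.get_obs();print(o['position'],o['tcp_rot'],o['wrist_force'],o['ft_torque'])"
```

```text
time: 9.55
position: [0.5619, -0.2042, 0.1809]
tcp_rot: [180.0, 0.0, 160.2]
wrist_force: [0.5, 0.2, -1.5]
opening: 0.0308
grasp_force: 59.7
[ 0.56191274 -0.20416074  0.18093802] [1.79998658e+02 2.66088048e-04 1.60188093e+02] [ 0.51473466  0.19558703 -1.47030711] [-0.00775189 -0.01773396 -0.04670582]
```

```bash
python3 -m creep '{"translation":[[0.015,-0.01,-0.04],[0,0,-0.04],[0,0,-0.04],[0,0,0],[0,0,0]],"twist":[0,0,0,0,0]}'; python3 -m creep '{"translation":[[0,0,-0.04],[0,0,-0.04],[0,0,0]],"twist":[0,0,0]}'
```

```text
time: 10.05
position: [0.5626, -0.2047, 0.1771]
tcp_rot: [-180.0, 0.0, 160.2]
wrist_force: [-2.3, 0.1, 5.6]
opening: 0.031
grasp_force: 60.5
time: 10.35
position: [0.5623, -0.2045, 0.1744]
tcp_rot: [-180.0, 0.0, 160.2]
wrist_force: [-2.4, 1.1, 3.6]
opening: 0.0308
grasp_force: 60.4
```

```bash
python3 -m creep '{"translation":[[-0.012,0.005,-0.04],[0,0,-0.04],[0,0,0],[0,0,0]],"twist":[0,0,0,0]}'; python3 -m creep '{"translation":[[0,0,-0.04],[0,0,-0.04],[0,0,0]],"twist":[0,0,0]}'
```

```text
time: 10.75
position: [0.5617, -0.2042, 0.1684]
tcp_rot: [180.0, -0.1, 160.2]
wrist_force: [0.9, -1.1, -6.2]
opening: 0.0305
grasp_force: 59.8
time: 11.05
position: [0.5621, -0.2043, 0.1668]
tcp_rot: [180.0, 0.0, 160.2]
wrist_force: [-0.4, 0.1, -1.2]
opening: 0.0309
grasp_force: 60.4
```

The click has come: the force turned to a pull of -6 N. Next I press down in small steps.

```bash
python3 -m creep '{"translation":[[0,0,-0.04],[0,0,0],[0,0,0]],"twist":[0,0,0]}'
```

```text
time: 11.35
position: [0.5622, -0.2044, 0.1665]
tcp_rot: [-180.0, 0.1, 160.2]
wrist_force: [-1.4, 0.2, 6.1]
opening: 0.0305
grasp_force: 61.1
```

```bash
python3 -m creep '{"translation":[[0,0,-0.03],[0,0,0],[0,0,0],[0,0,0],[0,0,0],[0,0,0],[0,0,0],[0,0,0]],"twist":[0,0,0,0,0,0,0,0]}'
```

```text
time: 12.15
position: [0.5623, -0.2044, 0.1665]
tcp_rot: [-180.0, 0.1, 160.2]
wrist_force: [-2.9, 1.5, 11.0]
opening: 0.0311
grasp_force: 61.8
```

```bash
python3 -m creep '{"translation":[[0,0,0],[0,0,0],[0,0,0],[0,0,0],[0,0,0]],"twist":[0,0,0,0,0]}'; python3 - <<'E'
from h import *
p,d,C=grab("wrist");cv2.imwrite("pics/w6.png",p)
P=np.array([pt(C,u,v,d[v,u]) for v in range(280,410) for u in range(265,360) if d[v,u]>0])
m=np.hypot(P[:,0]-.563,P[:,1]+.2047)<.006; print("crown z",np.percentile(P[m][:,2],[98,100]),env.get_obs()['wrist_force'])
E
```

```text
time: 12.65
position: [0.5623, -0.2044, 0.1665]
tcp_rot: [-180.0, 0.1, 160.2]
wrist_force: [-2.5, 2.0, 11.4]
opening: 0.0309
grasp_force: 61.8
crown z [0.22828577 0.22941566] [-2.9005639   2.51254417 11.95415353]
```

View pics/w6.png

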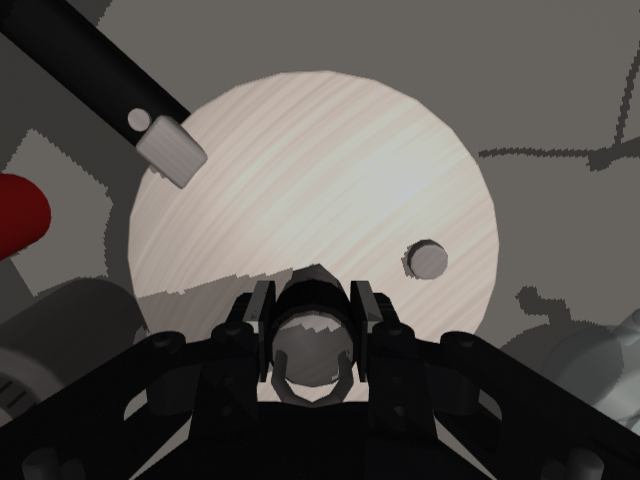

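The weight sits upright in the fingers at (312,350), over the nut. Its crown is at 0.229 m (0.230 expected when home), and the push is steady at about 11–12 N.

```bash
python3 -c "
from bench import env
print(env.hand_in())"
```

```text
the job is handed in; nothing more can be done
None
```

The weight valve is clicked home on the vent nut, still gripped at about 60 N and pressed down at about 11–12 N, and the job is handed in; the judge's verdict was not shown.

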